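Knock the spent refill pot out of its jar

ROBOT

A 7-joint arm with a two-finger parallel gripper is mounted at the origin on the work surface. World frame = base frame: x ahead of the robot, y to its left, z up, the work surface at z = 0. Lengths are in m, angles in rad, forces in N, time in s.
With the tool pointing down it reaches from about 0.425 to 0.925 m from the base axis. Payload 6.8 kg.
Tool frame: the origin (TCP) lies where the fingers leave the gripper's body, on its centre line; the fingertips stand 73 mm ahead of it and the grasp point (between the pads) lies 54 mm ahead of it; z points along the fingers, y is the line along which they close (so a half turn about z gives the same grasp; the last joint's range is limited). The gripper opens to 85 mm and grips with 20 to 120 N. Pads are 22 mm wide; open, the fingers measure 114 mm over their backs; the gripper's body (76 mm by 85 mm) begins 54 mm behind the grasp point. The pads swing forward as they close: fully open they stand 13 mm farther back than shut.
Start: joints at [-1.326, 0.477, 0.022, 1.555, -0.011, 1.109, -0.083], TCP at [0.233, 0.633, 0.304] pointing down, gripper open.
Joint ranges: [-2.96, 2.96], [-0.34, 2.1], [-1.41, 1.46], [0.24, 2.44], [-1.37, 4.51], [0.17, 1.92], [-2.96, 2.96]. Speed limits (rad/s): [2.39, 2.39, 3.14, 3.14, 3.14, 3.14, 3.14].

INTERFACE

Orientations are given as a rotation vector (axis times angle).
In Python, from bench import r gives the robot as it stands.
- The arm moves only by the shell command python3 drive.py 'ROWS' [OPENING] [FORCE]. ROWS is rows parted by semicolons, their numbers by spaces, 1 to 5 of them, each of 6 numbers: dx, dy, dz in m, then a rotation vector rx, ry, rz in rad; each row is the pose to reach, as a shift and turn from the pose commanded when the command began, along the tool's axes at that moment; what a row does not reach only later rows make up. A row lasts 1/10 s, in which the tool goes at most 0.05 m and 0.15 rad, less where a joint would pass 70% of its speed; a pose out of reach is approached as far as the arm can. OPENING is the finger opening in m, set as the command begins (- or left out keeps the last). The fingers move at their own pace and stop on an object; FORCE is the grip in N (left out, the last holds). Time passes only in rows, so rows that do not move let the fingers close. It prints the time, the measured TCP pose, the force, the opening and the grip force at its end.
- r.get_obs(): the state, without advancing time (a new reading comes with each control period).
- r.grab_frame(name): name is "scene" or "top" or "wrist"; returns (picture, depth): 400x640x3 uint8, blue, green, red; 400x640 float32, m along the optical axis (not along the pixel's ray), 0 where there is no reading.
- r.camera_info(name): a dict with "camera_matrix" (3x3 intrinsics, pixels), "R" (3x3) and "t" (3): a world point X has camera coordinates R X + t. Camera axes: x right, y down, z forward; pixel columns grow to the right and rows downward; lengths in m; the calibration is good to about 2 mm. A picture is of the moment at which its call begins: read the wrist's pose just before it. camera_info takes no time and is no camera call; for the wrist camera it gives the pose at the moment of the call.
- r.hand_in(): hands the job in; it is judged then, once.
The state is a dict: "clock": time; "joints": joint angles; "qvel": joint speeds; "tau": joint torques, N m; "tcp_pos": TCP position; "orientation": TCP orientation; "contact_force": force on the tool from outside, world axes, zero at the start; "moment": the same for the moment, N m; "grip_width": finger opening in m; "gripper_force": force on a finger pad.
Only numpy, scipy, OpenCV 4.12 (cv2) and the standard library are available. Lean on these libraries where they do the work, as an engineer would, in place of code of your own. Each camera call takes 0.05 s, during which the arm holds its last target. There are 200 camera calls.

TASK

The yellow refill pot is stuck in the white outer jar that lies on the wooden cradle. Pick up the jar, turn it mouth down over the blue tray and, still mouth down, knock its rim sharply on the tray floor until the pot drops out and stays in the tray. Then stand the empty jar mouth down on the round black mat and let go, leaving the other bottles, jars and caps where they stand.

Things in the scene. Friction and masses are not known exactly. Their poses are not given: they have to be found in the camera images.
- jar: White round plastic jar, grey band round its closed end, 58 mm outside diameter, 76 mm long, wall 3 mm, about 150 g. Origin: centre of the outside of its closed end; z runs along the jar to its open mouth. It starts lying level on the cradle, axis 68 mm above the table, mouth along the cradle's +x (to the robot's left, up to 20 degrees off), flanks free for a grasp across its diameter.
- jar_mouth (a point): Centre of the jar's open mouth, in the plane of its rim, 76 mm from the closed end. If the fingers grasp the lying jar slanting 45 degrees down towards the mouth, half a turn about the finger direction puts the mouth straight down.
- pot: Yellow round refill pot, 48 mm diameter, 26 mm tall, about 40 g, in the jar, open side towards the jar's mouth. Origin: centre of its flat underside (stuck: 22 mm from the jar's closed end; its edge then 28 mm inside the rim); z to its open side. A 15 mm long ball stud under it is held by the clips in the jar.
- clips (a point): Point midway between two sprung clips near the jar's floor that hold the pot's stud. They bear about three times its weight: turning the jar over smoothly or touching down slowly does not free it. Bringing the rim down flat at about 0.2 m/s or more onto something hard jerks it off; it then falls free and stays behind as the jar is raised straight up. If it is still in, knock again.
- tray: Blue shallow open tray fixed to the table, 170 mm (its x) by 150 mm (its y) outside, walls 4 mm thick and 22 mm high over the table. Origin: centre of its underside, on the table; z up.
- tray_floor (a point): Centre of the tray's inner floor, 4 mm above the table.
- mat: Round black rubber mat with a thin green ring, fixed to the table, 124 mm diameter, 4 mm thick. Origin: centre of its underside, on the table.
- cradle: Pale wooden cradle fixed to the table: 90 by 54 mm foot and two rails 56 mm long (its x), 52 mm apart over their outsides, tops 46 mm above the table. Origin: centre of its underside; its x is the way the lying jar's mouth points.
- bottle_a: Bystander: upright white bottle with white cap, 44 mm diameter, 125 mm tall. Origin: centre of underside.
- bottle_b: Bystander: upright white bottle with yellow cap, 50 mm diameter, 110 mm tall. Origin: centre of underside.
- bottle_c: Bystander: upright white bottle with grey cap, 40 mm diameter, 140 mm tall. Origin: centre of underside.
- lowjar: Bystander: low amber jar with white lid, 60 mm diameter, 40 mm tall. Origin: centre of underside.
- cap_a: Bystander: red cap, 34 mm diameter, 18 mm tall, on the table. Origin: centre of underside.
- cap_b: Bystander: white cap, 34 mm diameter, 18 mm tall, on the table. Origin: centre of underside.

How it is judged:
By the outcome, as a careful person would: the job done as asked, in the order asked, and still so for the second after the job is handed in, with the robot touching nothing.
It also fails if it takes over 48 s, if anything falls off the work surface, if the arm or the gripper's body presses on something with over 40 N, if the wrist force passes 120 N, or if a joint passes its speed limit or range.

## Working session

There is one attempt and no reset: what is moved stays moved. The work goes in short steps, Python scripts to look and compute and a shell command to move; the robot and the scene stay as the last step left them, time stands still between calls to the robot, and variables do not carry over. Pictures are saved under pics/ and viewed, at most 10 in all, crops included, and the job is handed in when it is done.

```bash
ls; mkdir -p pics
cat > h.py <<'E'
import numpy as np, cv2
from bench import r
from scipy.spatial.transform import Rotation as Ro
def world(name,u,v,d,ci=None):
    ci=ci or r.camera_info(name); K=np.array(ci["camera_matrix"])
    p=np.linalg.inv(K)@np.array([u,v,1.])*d
    return np.array(ci["R"]).T@(p-np.array(ci["t"]).ravel())
def ray(ci,u,v):
    R=np.array(ci["R"]);t=np.array(ci["t"]).ravel();K=np.array(ci["camera_matrix"])
    d=R.T@np.linalg.inv(K)@np.array([u,v,1.]); return -R.T@t,d
E
python3 - <<'E'
from h import *
np.set_printoptions(precision=4,suppress=True)
o=r.get_obs();print(o)
for n in("scene","top"):
    p,d=r.grab_frame(n);cv2.imwrite(f"pics/{n}0.png",p);np.save(f"pics/{n}0.npy",d)
    ci=r.camera_info(n);print(n,ci)
E
```

```text
bench.py
drive.py
pics
{'clock': 0.0, 'joints': array([-1.3261,  0.4778,  0.0223,  1.5564, -0.0115,  1.1093, -0.0831]), 'qvel': array([-0.0007, -0.0002,  0.0014, -0.    , -0.0014,  0.0018,  0.0013]), 'tau': array([ -0.0011, -59.6435,   1.6074, -28.1207,   0.0125,   0.0093,
        -0.    ]), 'tcp_pos': array([0.2331, 0.633 , 0.3029]), 'orientation': array([-0.5512, -3.0926,  0.0028]), 'contact_force': array([ 0.2796, -0.4167,  0.2495]), 'moment': array([-0.0194, -0.0072, -0.0464]), 'gripper_force': 0.0, 'grip_width': 0.08561367500130115}
scene {'camera_matrix': array([[375.436 ,   0.    , 315.5975],
       [  0.    , 375.436 , 195.2809],
       [  0.    ,   0.    ,   1.    ]]), 'R': array([[-0.3153,  0.9489, -0.0143],
       [ 0.5919,  0.1849, -0.7846],
       [-0.7418, -0.2559, -0.6199]]), 't': array([ 0.187 , -0.2893,  1.5958])}
top {'camera_matrix': array([[456.2648,   0.    , 319.2476],
       [  0.    , 456.2648, 203.906 ],
       [  0.    ,   0.    ,   1.    ]]), 'R': array([[ 0.0145, -0.9998,  0.0157],
       [-0.9831, -0.0171, -0.1823],
       [ 0.1825, -0.0128, -0.9831]]), 't': array([-0.0141,  0.584 ,  1.0197])}
```

View pics/top0.png

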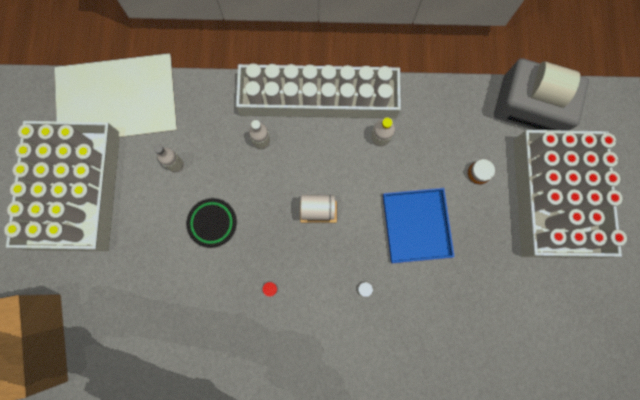

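View pics/scene0.png

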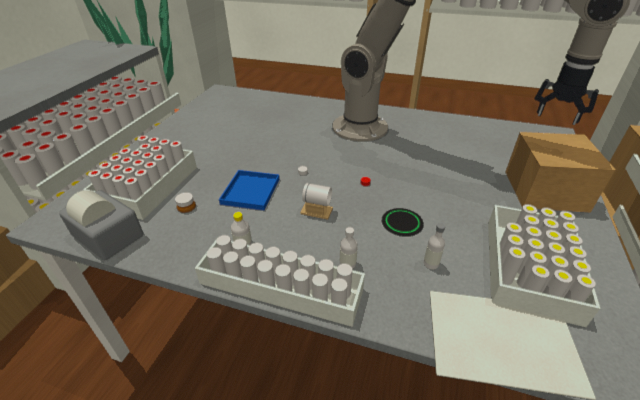

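The top view shows the jar on the cradle at about (318,208), with its grey closed end to the right and its mouth to the left (+y). The tray is at (417,225), the mat at (211,222), the caps at (270,289) and (365,289), and the bottles at (171,159), (259,134) and (385,131). The scene view agrees, with the jar at (317,193).

```bash
python3 - <<'E'
from h import *
np.set_printoptions(precision=4,suppress=True)
def cloud(n):
    d=np.load(f"pics/{n}0.npy");ci=r.camera_info(n);K=np.array(ci["camera_matrix"])
    v,u=np.mgrid[:400,:640]
    p=np.stack([(u-K[0,2])/K[0,0]*d,(v-K[1,2])/K[1,1]*d,d],-1)
    return (p-np.array(ci["t"]).ravel())@np.array(ci["R"]),d
for n in("top","scene"):
    P,d=cloud(n); im=cv2.imread(f"pics/{n}0.png"); hsv=cv2.cvtColor(im,cv2.COLOR_BGR2HSV)
    ok=d>0
    reg=ok&(P[...,0]>.3)&(P[...,0]<.95)&(abs(P[...,1])<.5)
    print(n,"table z",np.median(P[reg&(abs(P[...,2])<.015)][:,2]))
    # tray & mat
    b=reg&(hsv[...,0]>100)&(hsv[...,0]<125)&(hsv[...,1]>150)
    q=P[b]; print("tray",q.min(0),q.max(0),cv2.minAreaRect(q[:,:2].astype(np.float32)*1000))
    g=reg&(hsv[...,0]>40)&(hsv[...,0]<85)&(hsv[...,1]>100); q=P[g]
    A=np.c_[2*q[:,:2],np.ones(len(q))]; s=np.linalg.lstsq(A,(q[:,:2]**2).sum(1),rcond=None)[0]; print("mat",s[:2],np.sqrt(s[2]+s[0]**2+s[1]**2),np.median(q[:,2]))
    # clusters of tall points
    m=(reg&(P[...,2]>.012)).astype(np.uint8)
    k,l,st,c=cv2.connectedComponentsWithStats(m)
    for i in range(1,k):
        if st[i,4]>25:
            q=P[l==i]; print(c[i],st[i,4],q.min(0),q.max(0))
# jar points
    j=reg&(P[...,2]>.052)&(P[...,2]<.11)
    if n=="top": c0=P[208,318]
    j&=np.linalg.norm(P[...,:2]-c0[:2],axis=-1)<.065
    q=P[j]; np.save(f"pics/jar_{n}.npy",q)
    print("jar",len(q),q.mean(0),cv2.minAreaRect(q[:,:2].astype(np.float32)*1000))
from scipy.optimize import least_squares
for ns in(("top",),("scene",),("top","scene")):
    q=np.concatenate([np.load(f"pics/jar_{n}.npy") for n in ns])
    def f(x):
        a=np.array([np.sin(x[3]),np.cos(x[3]),0]);w=q-[x[0],x[1],x[2]];w=w-np.outer(w@a,a)
        return np.linalg.norm(w,axis=1)-.029
    def F(x): return np.r_[f(x), (x[1]-q[:,1].mean())]
    s=least_squares(F,[q[:,0].mean(),q[:,1].mean(),.068,0],loss='soft_l1',f_scale=.002); x=s.x
    a=np.array([np.sin(x[3]),np.cos(x[3]),0]); t=np.sort((q-x[:3])@a)
    print(ns,x,np.degrees(x[3]),"res",np.median(abs(f(x))),"ends",t[[0,5,10]],t[[-11,-6,-1]], x[:3]+a*t[3], x[:3]+a*t[-4])
E
python3 - <<'E'
import cv2
im=cv2.imread('pics/top0.png');c=cv2.resize(im[175:240,285:355],None,fx=8,fy=8,interpolation=cv2.INTER_CUBIC);cv2.imwrite('pics/jarcrop.png',c)
E
```

```text
top table z 0.0003439564734421382
tray [ 0.453  -0.3247 -0.0032] [ 0.6339 -0.1617  0.0284] ((543.6141357421875, -244.19276428222656), (167.38427734375, 149.26416015625), 6.41119909286499)
mat [0.6186 0.0594] 0.21969308116964367 0.004497693745511774
[514.194   93.1988] 1660 [ 0.8059 -0.4999  0.0124] [ 0.9458 -0.4455  0.1048]
[322.562   92.3185] 7624 [ 0.7443 -0.1999  0.012 ] [0.9333 0.2011 0.1158]
[259.0301 134.0417] 432 [0.7303 0.1209 0.0126] [0.7729 0.1646 0.1283]
[524.8869 192.3298] 955 [ 0.4734 -0.5     0.0122] [ 0.7723 -0.4962  0.076 ]
[168.6143 157.5933] 477 [0.6664 0.3317 0.0126] [0.7064 0.3694 0.1444]
[108.2333 159.1333] 30 [0.668  0.4982 0.0153] [0.6947 0.5    0.073 ]
[481.9186 170.4261] 467 [ 0.6512 -0.4298  0.0121] [ 0.7063 -0.3748  0.0445]
[418.9769 223.1025] 605 [ 0.453  -0.3295  0.012 ] [ 0.6379 -0.1616  0.0284]
[317.656  206.8617] 904 [ 0.5465 -0.0467  0.012 ] [0.6045 0.0413 0.1016]
[103.7879 227.4697] 66 [0.505  0.4976 0.0122] [0.5436 0.5    0.0722]
[102.125 243.9  ] 40 [0.4711 0.4977 0.0258] [0.5023 0.5    0.0726]
[269.5404 288.4286] 161 [0.3718 0.0933 0.0125] [0.402 
[... 1607 characters left out ...]
 0.0014 0.0824] ((577.1280517578125, -1.594696044921875), (58.827484130859375, 77.7287826538086), 0.8077782988548279)
('top',) [ 0.5756 -0.0004  0.0682 -0.0132] -0.7585220652669201 res 0.0009639401829812343 ends [-0.038  -0.0376 -0.0373] [0.0374 0.0375 0.0378] [ 0.5761 -0.0381  0.0682] [0.5751 0.0372 0.0682]
('scene',) [0.5749 0.0014 0.0681 0.0001] 0.006141447175325755 res 0.0011275231703118307 ends [-0.042  -0.0398 -0.0384] [0.0348 0.035  0.0358] [ 0.5749 -0.0387  0.0681] [0.5749 0.0367 0.0681]
('top', 'scene') [ 0.5753  0.0003  0.0681 -0.0076] -0.4372478545405479 res 0.0009979994360514617 ends [-0.0408 -0.0389 -0.0384] [0.0367 0.0368 0.0373] [ 0.5756 -0.0389  0.0681] [0.575  0.0372 0.0681]
```

View pics/jarcrop.png

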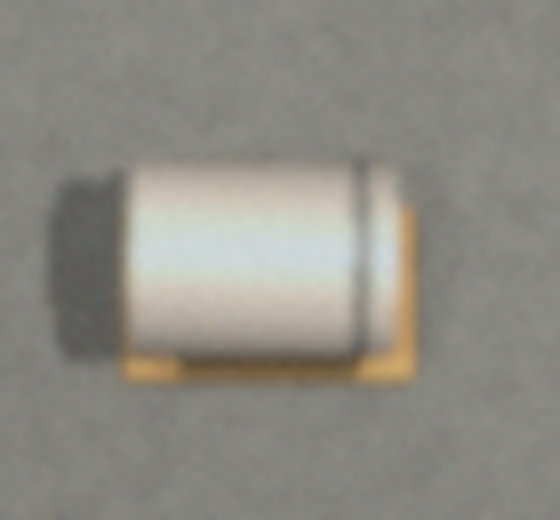

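The jar crop shows the grey band at the right (crop x≈365), so the closed end points to −y and the mouth to +y. The jar's axis is within about 1° of world y, its centre is (0.575, −0.001) and it stands 0.068 high, which the two views agree on. Next I get the exact mat centre and the first move.

```bash
cat >> h.py <<'E'
np.set_printoptions(precision=3,suppress=True)
def frame(y,z):
    y=np.array(y,float);z=np.array(z,float);z/=np.linalg.norm(z);y-=z*(y@z);y/=np.linalg.norm(y)
    return np.c_[np.cross(y,z),y,z]
def rel(p,R):
    o=r.get_obs();R0=Ro.from_rotvec(o["orientation"]).as_matrix()
    print("rows: shift",R0.T@(np.array(p)-o["tcp_pos"]),"turn",Ro.from_matrix(R0.T@R).as_rotvec(),"| t",round(o["clock"],2),"tcp",o["tcp_pos"],"R",R0.ravel().round(2),"q",o["joints"])
s=2**-.5
RG=frame([1,0,0],[0,s,-s])      # grasp
G=np.array([.575,-.005,.068])
E
python3 - <<'E'
from h import *
for n,uv in(("top",(211,222)),("scene",(403,222))):
    c,d=ray(r.camera_info(n),*uv);print(n,c+d*(.004-c[2])/d[2])
d=np.load("pics/top0.npy");im=cv2.imread("pics/top0.png");h=cv2.cvtColor(im,cv2.COLOR_BGR2HSV)
m=cv2.inRange(h,(40,80,0),(85,255,255));m[:,:170]=0;m[:,260:]=0;m[:180]=0
v,u=np.nonzero(m);e=cv2.fitEllipse(np.c_[u,v].astype(np.float32));print(e)
c,dd=ray(r.camera_info("top"),*e[0]);print("mat",c+dd*(.004-c[2])/dd[2])
rel(G-.154*RG[:,2],RG)
E
```

```text
top [0.544 0.258 0.004]
scene [0.548 0.26  0.004]
((210.9250946044922, 222.37184143066406), (38.85459899902344, 40.417598724365234), 54.18565368652344)
mat [0.543 0.258 0.004]
rows: shift [-0.579 -0.583  0.127] turn [-0.478  0.685  1.151] | t 0.1 tcp [0.233 0.633 0.303] R [-0.94  0.35 -0.    0.35  0.94 -0.   -0.   -0.   -1.  ] q [-1.326  0.478  0.022  1.556 -0.011  1.109 -0.083]
```

```bash
python3 drive.py '-0.03 -0.04 0 -0.04 0.06 0.11;-0.07 -0.07 0 -0.09 0.13 0.22;-0.1 -0.1 0 -0.13 0.2 0.34;-0.14 -0.14 0 -0.18 0.26 0.45;-0.17 -0.17 0 -0.23 0.33 0.56' 0.085
python3 -c "from h import *;rel(G-.154*RG[:,2]+[0,0,.06],RG)"
```

```text
clock: 0.6
tcp_pos: [0.3347, 0.4133, 0.3039]
orientation: [-1.264, -2.534, -0.407]
contact_force: [1.2, -0.1, 0.1]
grip_width: 0.0848
gripper_force: 0.0
rows: shift [-0.547 -0.119 -0.162] turn [-0.242  0.352  0.588] | t 0.6 tcp [0.335 0.413 0.304] R [-0.58  0.81 -0.12  0.73  0.58  0.37  0.37  0.12 -0.92] q [-0.899  0.187  0.06   2.022 -0.51   0.793  0.141]
```

```bash
python3 drive.py '-0.05 -0.01 -0.01 -0.03 0.04 0.07;-0.1 -0.02 -0.03 -0.06 0.09 0.15;-0.14 -0.03 -0.04 -0.1 0.14 0.23;-0.19 -0.04 -0.05 -0.13 0.18 0.31;-0.24 -0.05 -0.07 -0.16 0.23 0.38'
python3 -c "from h import *;rel(G-.154*RG[:,2]+[0,0,.06],RG)"
```

```text
clock: 1.1
tcp_pos: [0.4391, 0.1904, 0.274]
orientation: [-1.611, -2.049, -0.631]
contact_force: [0.4, -0.2, -0.3]
grip_width: 0.0852
gripper_force: 0.0
rows: shift [-0.284  0.066 -0.165] turn [-0.085  0.122  0.209] | t 1.1 tcp [0.439 0.19  0.274] R [-0.21  0.97 -0.07  0.77  0.21  0.61  0.61  0.07 -0.79] q [-0.425  0.234  0.242  2.15  -0.926  0.957  0.68 ]
```

```bash
python3 drive.py '-0.04 0.01 -0.02 -0.02 0.03 0.05;-0.08 0.02 -0.04 -0.04 0.06 0.1;-0.12 0.03 -0.06 -0.06 0.09 0.14;-0.16 0.04 -0.09 -0.08 0.12 0.2;-0.2 0.05 -0.11 -0.085 0.122 0.209'
python3 -c "from h import *;rel(G-.154*RG[:,2]+[0,0,.04],RG)"
```

```text
clock: 1.6
tcp_pos: [0.5392, -0.0198, 0.244]
orientation: [-1.762, -1.761, -0.728]
contact_force: [1.8, -0.9, 0.1]
grip_width: 0.0851
gripper_force: 0.0
rows: shift [-0.086  0.036 -0.047] turn [ 0.001  0.002 -0.   ] | t 1.6 tcp [ 0.539 -0.02   0.244] R [ 0.    1.    0.    0.71 -0.    0.71  0.71  0.   -0.71] q [-0.055  0.503  0.393  1.933 -0.978  1.282  0.887]
```

```bash
python3 drive.py '-0.04 0.02 -0.02 0 0 0;-0.08 0.035 -0.04 0 0 0;-0.085 0.035 -0.045 0 0 0;-0.085 0.035 -0.045 0 0 0'
python3 - <<'E'
from h import *
rel(G-.154*RG[:,2],RG); rel(G-.054*RG[:,2],RG)
ci=r.camera_info("wrist");p,d=r.grab_frame("wrist");cv2.imwrite("pics/w1.png",p)
K=np.array(ci["camera_matrix"]);R=np.array(ci["R"]);t=np.array(ci["t"]).ravel()
v,u=np.mgrid[:400,:640];P=np.stack([(u-K[0,2])/K[0,0]*d,(v-K[1,2])/K[1,1]*d,d],-1);P=(P-t)@R
j=(d>0)&(P[...,2]>.06)&(P[...,2]<.105)&(abs(P[...,0]-.575)<.036)&(abs(P[...,1])<.055)
q=P[j];print(len(q),q.min(0),q.max(0))
from scipy.optimize import least_squares
def f(x):
    a=np.array([np.sin(x[3]),np.cos(x[3]),0]);w=q-[x[0],0,x[1]];w=w-np.outer(w@a,a);return np.linalg.norm(w,axis=1)-x[2]
s=least_squares(f,[.575,.068,.029,0],loss='soft_l1',f_scale=.001);print(s.x,np.median(abs(s.fun)))
E
```

```text
clock: 2.0
tcp_pos: [0.5739, -0.1106, 0.2152]
orientation: [-1.762, -1.761, -0.726]
contact_force: [-0.3, 0.6, -0.3]
grip_width: 0.085
gripper_force: 0.0
rows: shift [-0.029  0.001  0.025] turn [-0.     0.003 -0.   ] | t 2.0 tcp [ 0.574 -0.111  0.215] R [ 0.    1.   -0.    0.71  0.    0.71  0.71 -0.   -0.71] q [ 0.073  0.644  0.418  1.78  -0.95   1.381  0.965]
rows: shift [-0.029  0.001  0.125] turn [-0.     0.003 -0.   ] | t 2.0 tcp [ 0.574 -0.111  0.215] R [ 0.    1.   -0.    0.71  0.    0.71  0.71 -0.   -0.71] q [ 0.073  0.644  0.418  1.78  -0.95   1.381  0.965]
5526 [ 0.543 -0.039  0.06 ] [0.602 0.038 0.101]
[ 0.573  0.072  0.027 -0.013] 0.0005181369867304029
```

View pics/w1.png

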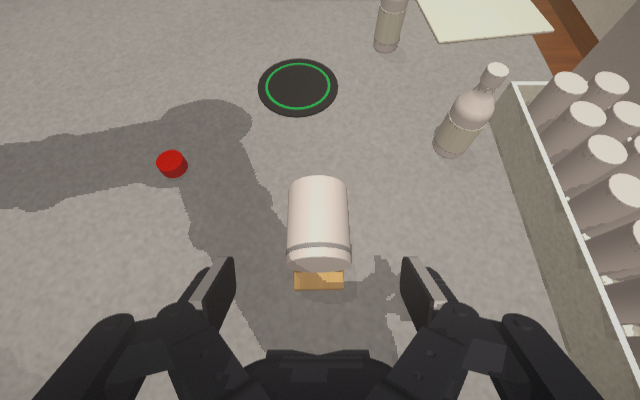

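The wrist view shows the jar at (318,225), centred between the fingers (at 218 and 420), with its grey band near. The fit agrees to within 2 mm, so I go in and grasp.

```bash
python3 drive.py '-0.029 0 0.025 0 0.003 0;-0.029 0 0.06 0 0.003 0;-0.029 0 0.095 0 0.003 0;-0.029 0 0.122 0 0.003 0;-0.029 0 0.125 0 0.003 0' 0.085
python3 drive.py '0 0 0 0 0 0;0 0 0 0 0 0;0 0 0 0 0 0;0 0 0 0 0 0;0 0 0 0 0 0' 0.04 70
python3 -c "from h import *;rel(G-.054*RG[:,2],RG)"
```

```text
clock: 2.55
tcp_pos: [0.5724, -0.0353, 0.1062]
orientation: [-1.747, -1.762, -0.727]
contact_force: [-0.1, 0.9, 0.5]
grip_width: 0.0848
gripper_force: 0.0
clock: 3.05
tcp_pos: [0.5741, -0.0424, 0.109]
orientation: [-1.757, -1.762, -0.732]
contact_force: [-3.5, -0.9, 5.7]
grip_width: 0.0567
gripper_force: 74.1
rows: shift [-0.003  0.001  0.001] turn [ 0.    -0.002  0.003] | t 3.05 tcp [ 0.574 -0.042  0.109] R [-0.    1.    0.    0.71  0.    0.71  0.71  0.   -0.71] q [ 0.026  0.766  0.333  1.868 -1.087  1.2    1.083]
```

```bash
python3 drive.py '0.01 0 -0.01 0 0 0;0.04 0 -0.04 0 0 0;0.07 0 -0.07 0 0 0;0.1 0 -0.1 0 0 0;0.11 0 -0.11 0 0 0' - 70
python3 - <<'E'
from h import *
RT=frame([-1,0,0],[0,s,-s]); rel(np.array([.544,-.244,.22])-.054*RT[:,2],RT)
E
```

```text
clock: 3.55
tcp_pos: [0.5754, -0.043, 0.2683]
orientation: [-1.759, -1.767, -0.737]
contact_force: [0.6, -1.3, -1.7]
grip_width: 0.0567
gripper_force: 75.3
rows: shift [-0.176 -0.032 -0.162] turn [-0.001  0.009 -3.135] | t 3.55 tcp [ 0.575 -0.043  0.268] R [-0.01  1.    0.01  0.71  0.    0.71  0.71  0.01 -0.71] q [-0.033  0.529  0.409  1.82  -0.96   1.354  0.844]
```

```bash
python3 drive.py '-0.02 0 -0.02 0 0 -0.14;-0.05 -0.01 -0.05 0 0 -0.28;-0.08 -0.02 -0.08 0 0 -0.42;-0.11 -0.02 -0.1 0 0 -0.56;-0.14 -0.03 -0.13 0 0 -0.7'
python3 - <<'E'
from h import *
RT=frame([-1,0,0],[0,s,-s]); rel(np.array([.544,-.244,.22])-.054*RT[:,2],RT)
E
```

```text
clock: 4.05
tcp_pos: [0.5445, -0.233, 0.2548]
orientation: [-1.101, -2.397, -0.993]
contact_force: [1.2, 0.4, -2.7]
grip_width: 0.0568
gripper_force: 75.3
rows: shift [-0.024 -0.021 -0.037] turn [ 0.003 -0.002 -2.433] | t 4.05 tcp [ 0.544 -0.233  0.255] R [-0.65  0.76 -0.    0.54  0.46  0.71  0.54  0.46 -0.71] q [ 0.315  0.639  0.355  1.651 -0.798  1.52   1.684]
```

The −z turn raises joint 7, which would run out of range, so I turn the other way (+3.85 rad).

```bash
for i in 1; do python3 drive.py '-0.01 0 -0.01 0 0 0.14;-0.02 -0.01 -0.02 0 0 0.29;-0.024 -0.021 -0.037 0 0 0.43;-0.024 -0.021 -0.037 0 0 0.58;-0.024 -0.021 -0.037 0 0 0.73'; done
python3 drive.py '0 0 0 0 0 0.14;0 0 0 0 0 0.29;0 0 0 0 0 0.43;0 0 0 0 0 0.58;0 0 0 0 0 0.73'
python3 drive.py '0 0 0 0 0 0.14;0 0 0 0 0 0.29;0 0 0 0 0 0.43;0 0 0 0 0 0.58;0 0 0 0 0 0.73'
python3 - <<'E'
from h import *
RT=frame([-1,0,0],[0,s,-s]); rel(np.array([.544,-.244,.22])-.054*RT[:,2],RT)
E
```

```text
clock: 4.55
tcp_pos: [0.5433, -0.2826, 0.2589]
orientation: [-1.787, -1.725, -0.714]
contact_force: [0.2, -0.1, -2.6]
grip_width: 0.0569
gripper_force: 75.3
clock: 5.05
tcp_pos: [0.5437, -0.2814, 0.2589]
orientation: [-2.199, -0.939, -0.388]
contact_force: [-0.5, -0.2, -2.7]
grip_width: 0.0569
gripper_force: 75.3
clock: 5.55
tcp_pos: [0.5438, -0.2813, 0.2589]
orientation: [-2.354, -0.091, -0.037]
contact_force: [-0.2, -0.4, -2.0]
grip_width: 0.0569
gripper_force: 75.4
rows: shift [ 0.     0.001 -0.   ] turn [0.    0.001 1.648] | t 5.55 tcp [ 0.544 -0.281  0.259] R [ 1.    0.08 -0.    0.05 -0.7   0.71  0.05 -0.71 -0.71] q [ 0.108  0.812  0.829  1.589 -0.981  1.769 -0.31 ]
```

```bash
python3 drive.py '0 0 0 0 0 0.14;0 0 0 0 0 0.29;0 0 0 0 0 0.43;0 0 0 0 0 0.58;0 0 0 0 0 0.73'
python3 drive.py '0 0 0 0 0 0.14;0 0 0 0 0 0.29;0 0 0 0 0 0.43;0 0 0 0 0 0.58;0 0 0 0 0 0.73'
python3 drive.py '0 0 0 0 0 0.1;0 0 0 0 0 0.188;0 0 0 0 0 0.188'
python3 - <<'E'
from h import *
RT=frame([-1,0,0],[0,s,-s]); rel(np.array([.544,-.244,.22])-.054*RT[:,2],RT)
for n in("top","scene"):
    p,d=r.grab_frame(n);np.save(f"pics/{n}1.npy",d);cv2.imwrite(f"pics/{n}1.png",p)
p=cv2.imread("pics/scene1.png");cv2.imwrite("pics/scene1c.png",cv2.resize(p[60:230,170:370],None,fx=4,fy=3.5))
E
```

```text
clock: 6.05
tcp_pos: [0.5439, -0.2813, 0.2588]
orientation: [-2.253, 0.763, 0.317]
contact_force: [0.8, -0.1, -2.8]
grip_width: 0.0568
gripper_force: 75.4
clock: 6.55
tcp_pos: [0.5439, -0.2813, 0.2588]
orientation: [-1.894, 1.568, 0.651]
contact_force: [-0.6, -0.4, -2.2]
grip_width: 0.0571
gripper_force: 75.4
clock: 6.85
tcp_pos: [0.5439, -0.2813, 0.2588]
orientation: [-1.764, 1.754, 0.728]
contact_force: [-0.9, 0.3, -2.7]
grip_width: 0.057
gripper_force: 75.4
rows: shift [ 0.001 -0.    -0.   ] turn [0.001 0.    0.005] | t 6.85 tcp [ 0.544 -0.281  0.259] R [ 0.01 -1.   -0.   -0.71 -0.    0.71 -0.71 -0.   -0.71] q [ 0.018  0.916  1.03   1.595 -1.079  1.887 -1.864]
```

View pics/scene1c.png

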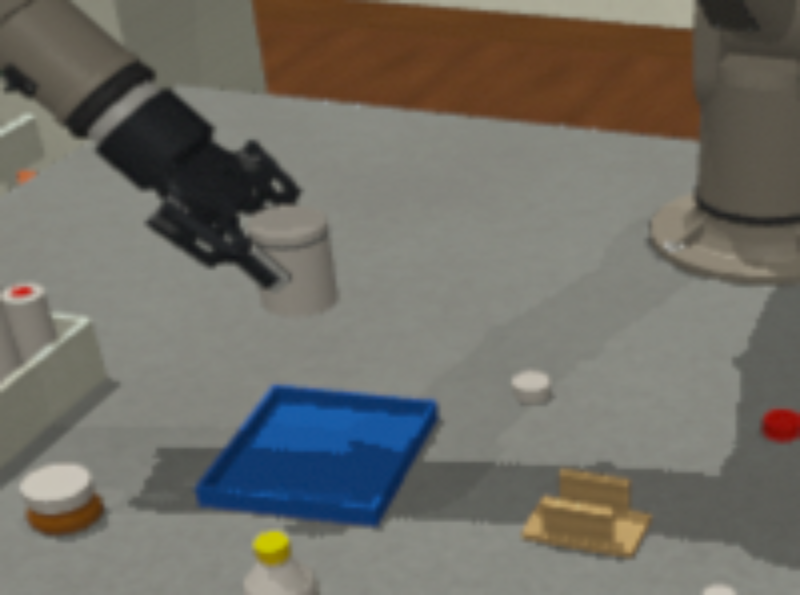

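The jar is held upright and mouth down (crop 290,260) above the tray. Joint 6 is near its limit, so I'll yaw about the vertical to relieve it, and check the tilt from depth.

```bash
cat >> h.py <<'E'
from scipy.optimize import least_squares
def pts(n,d):
    ci=r.camera_info(n);K=np.array(ci["camera_matrix"]);v,u=np.mgrid[:400,:640]
    return (np.stack([(u-K[0,2])/K[0,0]*d,(v-K[1,2])/K[1,1]*d,d],-1)-np.array(ci["t"]).ravel())@np.array(ci["R"])
def jarfit(ds,c):   # ds {name:(pic,depth)}; c approx grasp point; upright jar
    q=[]
    for n,(im,d) in ds.items():
        P=pts(n,d);h=cv2.cvtColor(im,cv2.COLOR_BGR2HSV)
        m=(d>0)&(np.linalg.norm(P[...,:2]-c[:2],axis=-1)<.04)&(abs(P[...,2]-c[2])<.06)&(h[...,2]>95)&(h[...,1]<60)
        a=P[m];q.append(a);print(n,len(a),"z",np.percentile(a[:,2],[1,50,99]))
    a=np.concatenate(q);top=a[:,2].max()
    a=a[a[:,2]<np.percentile(a[:,2],99)-.008]
    def f(x):
        w=a-[x[0],x[1],c[2]];ax=np.array([x[2],x[3],1]);ax/=np.linalg.norm(ax);w=w-np.outer(w@ax,ax);return np.linalg.norm(w,axis=1)-.029
    s_=least_squares(f,[c[0],c[1],0,0],loss='soft_l1',f_scale=.0015)
    print("axis xy",s_.x[:2],"tilt",s_.x[2:],"res",np.median(abs(s_.fun)),len(a))
E
python3 - <<'E'
from h import *
ds={n:(cv2.imread(f"pics/{n}1.png"),np.load(f"pics/{n}1.npy")) for n in("top","scene")}
jarfit(ds,[.544,-.243,.221])
jarfit({"scene":ds["scene"]},[.544,-.243,.221])
Y=Ro.from_euler("z",-.6).as_matrix();RT=Y@frame([-1,0,0],[0,s,-s]); rel(np.array([.544,-.244,.18])-.054*RT[:,2],RT)
E
```

```text
top 129 z [0.22  0.254 0.257]
scene 513 z [0.18  0.231 0.257]
axis xy [ 0.546 -0.242] tilt [ 0.043 -0.034] res 0.0013156206863496542 372
scene 513 z [0.18  0.231 0.257]
axis xy [ 0.545 -0.241] tilt [ 0.012 -0.017] res 0.0010460644483106414 340
rows: shift [0.025 0.022 0.033] turn [0.425 0.002 0.433] | t 6.95 tcp [ 0.544 -0.281  0.259] R [ 0.01 -1.   -0.   -0.71 -0.01  0.71 -0.71 -0.01 -0.71] q [ 0.018  0.915  1.029  1.595 -1.079  1.887 -1.861]
```

```bash
python3 drive.py '0.005 0.004 0.006 0.08 0 0.08;0.01 0.008 0.013 0.17 0 0.17;0.015 0.012 0.02 0.25 0 0.26;0.02 0.017 0.026 0.34 0 0.35;0.025 0.022 0.033 0.425 0.002 0.433'
python3 - <<'E'
from h import *
Y=Ro.from_euler("z",-.6).as_matrix();RT=Y@frame([-1,0,0],[0,s,-s]); rel(np.array([.544,-.244,.14])-.054*RT[:,2],RT)
E
```

```text
clock: 7.45
tcp_pos: [0.5216, -0.2756, 0.2165]
orientation: [-1.118, 2.135, 0.464]
contact_force: [-0.4, -1.5, -2.0]
grip_width: 0.057
gripper_force: 75.4
rows: shift [ 0.027 -0.001  0.028] turn [-0.002 -0.003 -0.006] | t 7.45 tcp [ 0.522 -0.276  0.216] R [-0.41 -0.82  0.4  -0.58  0.57  0.58 -0.7   0.   -0.71] q [-0.001  0.813  1.012  1.919 -1.359  1.572 -2.134]
```

Run:
```python
from h import *
Y=Ro.from_euler("z",-.25).as_matrix();RT=Y@frame([-1,0,0],[0,s,-s]); rel(np.array([.544,-.244,.14])-.054*RT[:,2],RT)
```

```text
rows: shift [ 0.025 -0.014  0.029] turn [-0.249 -0.003 -0.253] | t 7.45 tcp [ 0.522 -0.276  0.216] R [-0.41 -0.82  0.4  -0.58  0.57  0.58 -0.7   0.   -0.71] q [-0.001  0.813  1.012  1.919 -1.359  1.572 -2.134]
```

```bash
python3 drive.py '0.008 -0.004 0.01 -0.08 0 -0.08;0.016 -0.009 0.02 -0.16 0 -0.16;0.025 -0.014 0.029 -0.249 -0.003 -0.253;0.025 -0.014 0.029 -0.249 -0.003 -0.253'
python3 - <<'E'
from h import *
Y=Ro.from_euler("z",-.25).as_matrix();RT=Y@frame([-1,0,0],[0,s,-s]); rel(np.array([.544,-.244,.14])-.054*RT[:,2],RT);rel(np.array([.544,-.244,.044])-.054*RT[:,2],RT)
E
```

```text
clock: 7.85
tcp_pos: [0.5364, -0.2807, 0.178]
orientation: [-1.511, 1.926, 0.627]
contact_force: [1.3, -0.4, -2.6]
grip_width: 0.057
gripper_force: 75.5
rows: shift [ 0.     0.002 -0.001] turn [0.005 0.003 0.008] | t 7.85 tcp [ 0.536 -0.281  0.178] R [-0.17 -0.97  0.17 -0.68  0.24  0.69 -0.71 -0.   -0.7 ] q [ 0.074  0.925  0.912  1.74  -1.208  1.678 -1.935]
rows: shift [0.068 0.002 0.067] turn [0.005 0.003 0.008] | t 7.85 tcp [ 0.536 -0.281  0.178] R [-0.17 -0.97  0.17 -0.68  0.24  0.69 -0.71 -0.   -0.7 ] q [ 0.074  0.925  0.912  1.74  -1.208  1.678 -1.935]
```

```bash
python3 drive.py '0.014 0 0.014 0.005 0.003 0.008;0.032 0 0.032 0.005 0.003 0.008;0.053 0 0.053 0.005 0.003 0.008;0.072 0 0.072 0.005 0.003 0.008;0.045 0 0.045 0.005 0.003 0.008'
python3 drive.py '-0.02 0 -0.02 0 0 0;-0.045 0 -0.045 0 0 0;-0.045 0 -0.045 0 0 0'
python3 - <<'E'
from h import *
Y=Ro.from_euler("z",-.25).as_matrix();RT=Y@frame([-1,0,0],[0,s,-s]); rel(np.array([.544,-.244,.14])-.054*RT[:,2],RT)
ds={}
for n in("top","scene"):
    p,d=r.grab_frame(n);ds[n]=(p,d);cv2.imwrite(f"pics/{n}2.png",p)
p=ds["scene"][0];cv2.imwrite("pics/scene2c.png",cv2.resize(p[100:230,180:380],None,fx=4,fy=4,interpolation=cv2.INTER_CUBIC))
h=cv2.cvtColor(p,cv2.COLOR_BGR2HSV);m=cv2.inRange(h[150:220,215:285],(20,100,80),(35,255,255));print("yellow",m.sum()//255)
jarfit(ds,[.544,-.243,.14])
E
```

```text
clock: 8.35
tcp_pos: [0.5324, -0.2793, 0.11]
orientation: [-1.489, 1.946, 0.631]
contact_force: [-0.1, 0.5, -1.7]
grip_width: 0.0566
gripper_force: 77.1
clock: 8.65
tcp_pos: [0.5355, -0.2825, 0.1837]
orientation: [-1.495, 1.94, 0.611]
contact_force: [-0.5, -1.1, -0.8]
grip_width: 0.0569
gripper_force: 77.0
rows: shift [0.003 0.001 0.005] turn [-0.011 -0.003 -0.003] | t 8.65 tcp [ 0.535 -0.283  0.184] R [-0.18 -0.97  0.18 -0.69  0.26  0.68 -0.71 -0.01 -0.71] q [ 0.076  0.908  0.911  1.747 -1.208  1.665 -1.95 ]
yellow 248
top 355 z [0.151 0.186 0.19 ]
scene 517 z [0.109 0.161 0.186]
axis xy [ 0.547 -0.243] tilt [ 0.006 -0.025] res 0.0012048739353644946 388
```

View pics/scene2c.png

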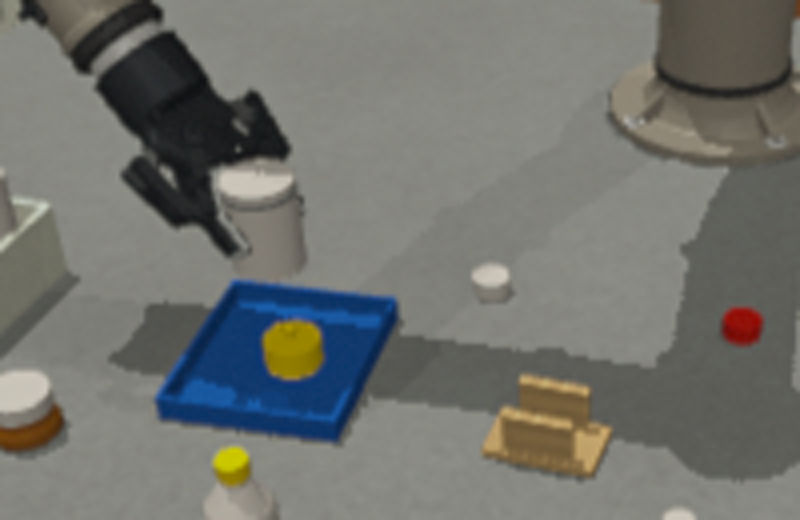

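The yellow pot stands in the tray (crop 293,350) and the empty jar hangs above it at (265,215). Next I carry the jar to the mat.

```bash
cat >> h.py <<'E'
def RY(a): return Ro.from_euler("z",a).as_matrix()@frame([-1,0,0],[0,s,-s])
E
python3 drive.py '-0.02 0 -0.02 0 0 0;-0.03 0 -0.03 0 0 0' - 70
python3 - <<'E'
from h import *
rel(np.array([.543,.258,.18])-.054*RY(.3)[:,2],RY(.3))
E
```

```text
clock: 8.95
tcp_pos: [0.535, -0.2806, 0.222]
orientation: [-1.495, 1.94, 0.622]
contact_force: [0.5, -0.5, -2.0]
grip_width: 0.0571
gripper_force: 77.0
rows: shift [-0.344  0.109  0.35 ] turn [-0.392  0.001 -0.395] | t 8.95 tcp [ 0.535 -0.281  0.222] R [-0.18 -0.97  0.18 -0.68  0.25  0.68 -0.71  0.   -0.71] q [ 0.059  0.858  0.939  1.733 -1.173  1.701 -1.999]
```

```bash
python3 drive.py '-0.02 0.006 0.02 -0.03 0 -0.03;-0.05 0.016 0.051 -0.06 0 -0.06;-0.08 0.025 0.081 -0.1 0 -0.1;-0.11 0.035 0.112 -0.14 0 -0.14;-0.14 0.044 0.142 -0.18 0 -0.18'
python3 - <<'E'
from h import *
rel(np.array([.543,.258,.18])-.054*RY(.3)[:,2],RY(.3))
E
```

```text
clock: 9.45
tcp_pos: [0.5426, -0.0749, 0.2197]
orientation: [-1.76, 1.761, 0.731]
contact_force: [1.0, 1.0, -2.9]
grip_width: 0.0566
gripper_force: 77.0
rows: shift [-0.209 -0.012  0.211] turn [-0.21   0.    -0.214] | t 9.45 tcp [ 0.543 -0.075  0.22 ] R [-0.   -1.   -0.   -0.71 -0.    0.71 -0.71  0.   -0.71] q [-0.294  0.748  0.906  1.906 -1.152  1.582 -1.994]
```

```bash
python3 drive.py '-0.03 0 0.03 -0.03 0 -0.03;-0.06 -0.003 0.06 -0.06 0 -0.06;-0.09 -0.006 0.09 -0.1 0 -0.1;-0.12 -0.008 0.12 -0.14 0 -0.14;-0.15 -0.01 0.15 -0.18 0 -0.18'
python3 - <<'E'
from h import *
rel(np.array([.543,.258,.15])-.054*RY(.3)[:,2],RY(.3))
E
```

```text
clock: 9.95
tcp_pos: [0.5528, 0.137, 0.2198]
orientation: [-2.007, 1.553, 0.833]
contact_force: [1.0, -0.6, -1.4]
grip_width: 0.0566
gripper_force: 77.0
rows: shift [-0.035 -0.023  0.08 ] turn [-0.03   0.    -0.034] | t 9.95 tcp [0.553 0.137 0.22 ] R [ 0.18 -0.97 -0.18 -0.68 -0.25  0.68 -0.71  0.   -0.71] q [-0.624  0.707  0.825  1.904 -1.195  1.489 -2.107]
```

```bash
python3 drive.py '-0.015 -0.01 0.035 -0.01 0 -0.02;-0.03 -0.02 0.065 -0.03 0 -0.03;-0.035 -0.022 0.08 -0.03 0 -0.034;-0.035 -0.022 0.08 -0.03 0 -0.034'
python3 - <<'E'
from h import *
o=r.get_obs();g=o["tcp_pos"]+.054*Ro.from_rotvec(o["orientation"]).as_matrix()[:,2];print("g",g)
rel(np.array([.543,.258,.15])-.054*RY(.3)[:,2],RY(.3))
for k in range(2):
    ds={n:r.grab_frame(n) for n in("top","scene")}
    jarfit(ds,g)
cv2.imwrite("pics/scene3.png",ds["scene"][0])
p=ds["scene"][0];cv2.imwrite("pics/scene3c.png",cv2.resize(p[110:250,330:480],None,fx=4,fy=4,interpolation=cv2.INTER_CUBIC))
E
```

```text
clock: 10.35
tcp_pos: [0.5526, 0.2218, 0.187]
orientation: [-2.05, 1.509, 0.852]
contact_force: [-0.5, 0.0, -2.2]
grip_width: 0.0571
gripper_force: 77.0
g [0.541 0.258 0.149]
rows: shift [-0.    -0.001 -0.001] turn [0.002 0.001 0.001] | t 10.35 tcp [0.553 0.222 0.187] R [ 0.21 -0.95 -0.21 -0.67 -0.3   0.68 -0.71  0.   -0.71] q [-0.719  0.751  0.759  1.893 -1.276  1.416 -2.134]
top 495 z [0.169 0.19  0.194]
scene 480 z [0.115 0.183 0.193]
axis xy [0.542 0.259] tilt [ 0.023 -0.025] res 0.0010423018251696017 271
top 518 z [0.171 0.192 0.195]
scene 479 z [0.117 0.184 0.194]
axis xy [0.544 0.257] tilt [ 0.018 -0.025] res 0.0009633382116270468 271
```

View pics/scene3c.png

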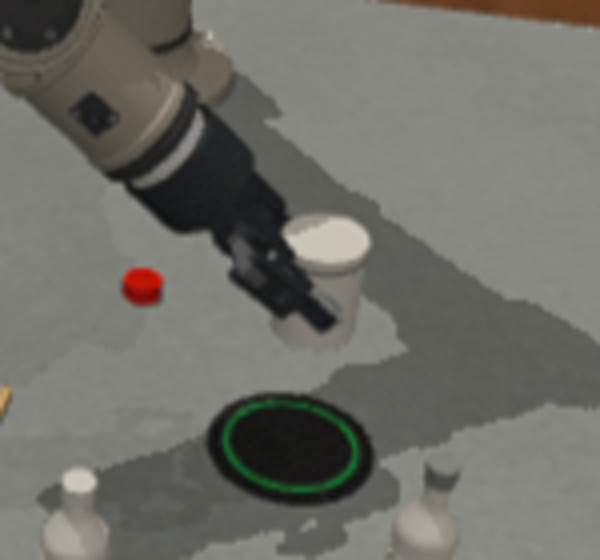

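The jar (crop 320,285) hangs upright above the mat, with its axis at the mat centre to within 2 mm and its rim at about 0.117 m. I lower it, slowly near the end.

```bash
python3 drive.py '0.012 0 0.012 0 0 0;0.03 0 0.03 0 0 0;0.05 0 0.05 0 0 0;0.064 0 0.064 0 0 0;0.072 0 0.072 0 0 0'
python3 drive.py '0 0 0 0 0 0;0.002 0 0.002 0 0 0;0.004 0 0.004 0 0 0;0.006 0 0.006 0 0 0;0.007 0 0.007 0 0 0'
python3 - <<'E'
from h import *
o=r.get_obs();print(o["contact_force"],o["moment"]);rel(np.array([.543,.258,.041])-.054*RY(.3)[:,2],RY(.3))
E
```

```text
clock: 11.05
tcp_pos: [0.5538, 0.2184, 0.0846]
orientation: [-2.046, 1.514, 0.848]
contact_force: [0.2, 0.5, -1.6]
grip_width: 0.0566
gripper_force: 76.9
clock: 11.55
tcp_pos: [0.5546, 0.2199, 0.0775]
orientation: [-2.047, 1.509, 0.847]
contact_force: [-1.2, 0.1, 2.2]
grip_width: 0.0565
gripper_force: 77.2
[-1.229  0.07   2.2  ] [-0.228  0.033  0.058]
rows: shift [-0.002 -0.     0.   ] turn [-0.002  0.001  0.001] | t 11.55 tcp [0.555 0.22  0.078] R [ 0.21 -0.96 -0.21 -0.67 -0.29  0.68 -0.71 -0.   -0.71] q [-0.585  0.88   0.562  1.894 -1.345  1.275 -1.998]
```

```bash
python3 drive.py '0.001 0 0.001 0 0 0;0.001 0 0.001 0 0 0'
python3 drive.py '0 0 0 0 0 0;0.001 0 0.001 0 0 0'
python3 - <<'E'
from h import *
o=r.get_obs();print(o["contact_force"],o["moment"],o["joints"])
E
```

```text
clock: 11.75
tcp_pos: [0.5546, 0.22, 0.0772]
orientation: [-2.046, 1.508, 0.849]
contact_force: [-2.0, -0.8, 6.7]
grip_width: 0.0567
gripper_force: 77.2
clock: 11.95
tcp_pos: [0.5546, 0.2202, 0.0768]
orientation: [-2.045, 1.506, 0.85]
contact_force: [-4.7, -4.9, 21.0]
grip_width: 0.0569
gripper_force: 77.9
[-4.663 -4.865 21.047] [1.093 1.564 0.799] [-0.58   0.88   0.555  1.893 -1.346  1.275 -1.996]
```

```bash
python3 drive.py '-0.001 0 -0.001 0 0 0;-0.001 0 -0.001 0 0 0;-0.001 0 -0.001 0 0 0'
python3 drive.py '0 0 0 0 0 0;0 0 0 0 0 0;0 0 0 0 0 0;0 0 0 0 0 0;0 0 0 0 0 0' 0.085
python3 drive.py '0 0 -0.01 0 0 0;0 0 -0.03 0 0 0;0 0 -0.06 0 0 0;0 0 -0.1 0 0 0;0 0 -0.14 0 0 0'
python3 - <<'E'
from h import *
im,d=r.grab_frame("scene");cv2.imwrite("pics/scene4c.png",cv2.resize(im[110:290,160:480],None,fx=2.5,fy=2.5,interpolation=cv2.INTER_CUBIC))
jarfit({"scene":(im,d),"top":r.grab_frame("top")},[.543,.258,.045]);print(r.get_obs()["joints"])
E
```

```text
clock: 12.25
tcp_pos: [0.5546, 0.22, 0.0772]
orientation: [-2.046, 1.508, 0.848]
contact_force: [-2.5, -0.9, 7.0]
grip_width: 0.057
gripper_force: 77.2
clock: 12.75
tcp_pos: [0.5545, 0.2196, 0.0756]
orientation: [-2.047, 1.511, 0.847]
contact_force: [1.4, -0.0, 0.1]
grip_width: 0.0853
gripper_force: 0.0
clock: 13.25
tcp_pos: [0.5839, 0.1225, 0.1769]
orientation: [-2.047, 1.512, 0.845]
contact_force: [0.1, -0.1, 0.8]
grip_width: 0.0848
gripper_force: 0.0
scene 570 z [0.007 0.063 0.082]
top 546 z [0.017 0.08  0.085]
axis xy [0.543 0.26 ] tilt [0.006 0.005] res 0.0008437443434859936 395
[-0.479  0.765  0.673  1.815 -1.159  1.438 -2.076]
```

View pics/scene4c.png

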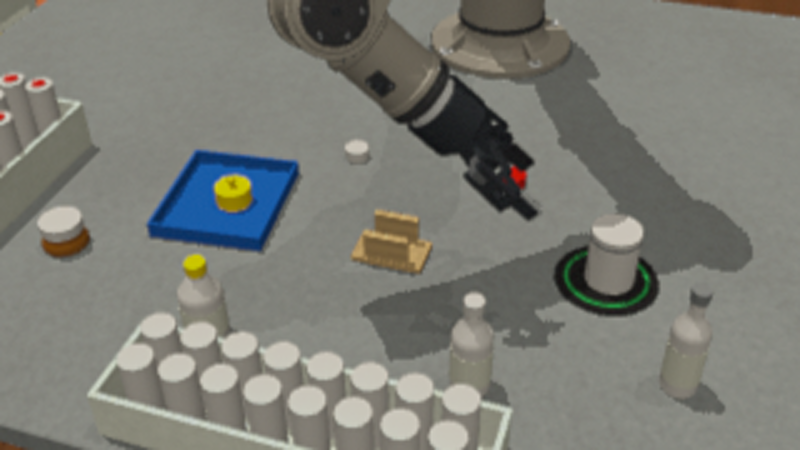

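The jar stands upright at the mat centre (crop 612,260), the pot is in the tray (233,193), and the bottles and caps are in place with the gripper clear. I settle the arm for a moment and hand in.

```bash
python3 drive.py '0 0 -0.02 0 0 0;0 0 -0.02 0 0 0;0 0 -0.02 0 0 0' && python3 -c "from bench import r;print(r.hand_in())"
```

```text
clock: 13.65
tcp_pos: [0.5876, 0.1113, 0.1889]
orientation: [-2.047, 1.51, 0.847]
contact_force: [0.5, -0.8, 0.2]
grip_width: 0.0847
gripper_force: 0.0
the job is handed in; nothing more can be done
None
```

The job is handed in at 13.65 s: the pot dropped into the tray on the first knock, the empty jar stands mouth down at the centre of the mat, and the last picture shows nothing else disturbed.

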